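# Restock the pop-up tea box and shut it

### The arm

A 6-joint arm with a two-finger parallel gripper is mounted at the origin on the work surface. World frame = base frame: x ahead of the robot, y to its left, z up, the work surface at z = 0. Lengths are in m, angles in rad, forces in N, time in s.
With the tool pointing down it reaches from about 0.425 to 0.925 m from the base axis. Payload 12.5 kg.
Tool frame: the origin (TCP) lies at the very end of the fingers, on their centre line; the grasp point (between the pads) lies 19 mm behind it (r.grasp_offset is the distance from the TCP to the grasp point, in m); x points along the fingers, y is the direction in which the jaws open and shut, and the axes are right-handed (so a half turn about x gives the same grasp; the last joint's range is limited). The gripper opens to 85 mm and grips with 20 to 120 N. Pads are 22 mm wide; open, the fingers measure 114 mm over their backs; the gripper's body (76 mm by 85 mm) begins 54 mm behind the grasp point. The pads swing forward as they close: fully open they stand 13 mm farther back than shut.
Start: joints at [1.015, 0.491, 1.559, -0, 1.092, -0.106], TCP at [0.272, 0.563, 0.231] pointing down, gripper open.
Joint ranges: [-3.1, 3.1], [-0.84, 2.19], [0.05, 2.79], [-1.13, 4.28], [0.06, 2.93], [-2.69, 2.69]. Speed limits (rad/s): [2.22, 2.22, 2.79, 3.14, 3.14, 3.14].

### API

Orientations are given as [roll, pitch, yaw] about the fixed x, y, z axes, in that order (R = Rz(yaw) Ry(pitch) Rx(roll)).
In Python, from rig import r gives the robot as it stands. Calls block until the motion is done:
- r.reach(position, orientation): joint-space move of the TCP to a pose.
- r.movel(position, orientation=None, feed=0.15, threshold=None): straight line of the TCP; orientation=None keeps the orientation; feed is the mean speed in m/s. With threshold (N) it stops when the force on the tool has changed by that much, and returns True; else False.
- r.move_j(angles): joint-space move.
- r.gripper_to(opening, newtons=None): finger opening in m; newtons is the grip in N (None keeps the last); returns when the fingers have stopped.
- r.wait(seconds).
- r.inverse_kinematics(position, orientation): joint angles nearest the present ones, or None.
- r.read_camera(name): name is "side" or "top"; returns the picture (420x560x3 uint8, red, green, blue); there is no depth.
- r.calibration(name): a dict with "fx", "fy", "cx", "cy" (pixels), "R" (3x3) and "t" (3): a world point X has camera coordinates R X + t. Camera axes: x right, y down, z forward; pixel columns grow to the right and rows downward; lengths in m; the calibration is good to about 2 mm. A picture is of the moment at which its call begins. calibration takes no time and is no camera call.
A pose or a line that the arm cannot do raises r.MotionError and nothing moves.
- r.finish_job(): hands the job in, once; it reports no verdict.
Trained networks look in the newest picture that a camera, given by its name, has taken for a name from the list of things; names that differ only in an ending like _2 or _b are one class to them, and where a whole thing is asked for, a point or a joint stands for the part that bears it (a point fixed in the world has none). Each returns a list of dicts, best first, with "conf" (0 to 1); they miss things now and then, are a little off and sometimes report something else, mostly with a low value. They report only what shows in the picture. A call takes as long as a camera call. They do not tell look-alikes from the thing itself.
- r.masks_of(camera, thing): "mask" (420x560 bool, what is visible of it) and "bbox" ([left, top, right, bottom] in pixels, round what is visible of it).
- r.tip_of(camera, thing): "xy" ([column, row] in pixels: a listed point, or the origin of a listed thing).
Readings, each from a call of its own:
- r.read_clock(): time.
- r.read_joint_pos(): joint angles.
- r.read_joint_velocities(): joint speeds.
- r.read_tau(): joint torques, N m.
- r.read_tool_pos(): TCP position.
- r.read_tcp_rot(): TCP orientation.
- r.read_force(): force on the tool from outside, world axes, zero at the start.
- r.read_torque(): the same for the moment, N m.
- r.read_opening(): finger opening in m.
Only numpy, scipy, OpenCV 4.12 (cv2) and the standard library are available. Lean on these libraries where they do the work, as an engineer would, in place of code of your own. Each camera call takes 0.05 s, during which the arm holds its last target.

### The job

Restock the tea box: put every block of pressed tea that lies on the counter into the pocket of its own shape in the grey sprung tray. Then take the tamper and press it squarely down on the steel pad in the middle of the tray until the tray bottoms out level and stays caught down. Stand the tamper back upright on its rubber mat, shut the wooden flap of the box, and leave everything else on the counter alone.

Things in the scene. Friction and masses are not known exactly. Their poses are not given: they have to be found in the camera images.
- cake_a_mid (a point): Round cake of pressed tea, dark brown, 66 mm across, 32 mm thick, 80 g, lying flat. This point is its centre (16 mm above its underside). May be absent. It and cake_b are alike; either may go in either round pocket.
- cake_b_mid (a point): Second round cake of pressed tea, same as cake_a (66 mm across, 32 mm thick); this point is its centre. May be absent.
- square_mid (a point): Square tablet of pressed tea, 60 x 60 x 32 mm, 80 g, lying flat, x and y along its sides. This point is its centre. May be absent.
- oblong_mid (a point): Oblong brick of pressed tea, 78 mm along its x, 46 mm along its y, 32 mm thick, 80 g, lying flat. This point is its centre. May be absent.
- teabox: Fixed wooden box, open on top, 214 mm along its x (depth, away from the robot), 304 mm along its y, 90 mm high, walls 10 mm; origin at the centre of its underside. In it is the sprung tray with a 6 mm thick steel guide pin at each corner, and four pockets 8 mm deep, each 3 mm wider than its block all round. Tray up, its top face is 5 mm below the rim; a seated block stands 24 mm above that face.
- tray_lift (a joint): How far the sprung tray (186 x 280 mm, grey silicone top) is pressed down, m: 0 = up, 0.030 = bottomed out. It pushes up with 6 N when empty; pressing takes up to about 14 N until some 24 mm down, then a spring catch pulls it in and holds it at the bottom when let go. It tilts a little on its springs (to 0.08 rad): pressed off its middle it goes down crooked.
- pad (a point): Centre of the top of the round steel pad (66 mm across, 3 mm proud of the silicone) in the middle of the tray; it moves with the tray; z is the tray's normal. The nearest block edge is about 50 mm from it to either side (y).
- nest_round_a (a point): Where a round cake's centre lies when seated in the near left round pocket (16 mm above the pocket's floor). Moves with the tray; axes along the box's.
- nest_round_b (a point): The same for the far left round pocket.
- nest_square (a point): Where the square tablet's centre lies when seated in the near right square pocket; pocket sides along its x and y.
- nest_oblong (a point): Where the oblong brick's centre lies when seated in the far right oblong pocket; the pocket's long side is along its x.
- flap (a joint): Angle of the box's hinged wooden flap, rad: 0 = shut flat on the box, about 1.7 = standing open, 1.95 at most. A stiff hinge keeps it where it is left.
- flap_hinge (a point): Middle of the flap's hinge line, at the far top edge of the box, level with the flap's underside; it runs along the box's y. The flap is 12 mm thick, 214 mm from the hinge to its free edge, 304 mm wide; a small steel knob stands 35 mm out of its outer face, 30 mm from the middle of the free edge. Shut, the flap lies on the rim.
- tamper_grip (a point): Middle of the gripping part of the tamper's handle, on its axis, 62 mm above the flat underside of its base. Round dark wood handle 32 mm thick from 40 to 82 mm above the underside, top at 90 mm; steel base 64 mm across, 14 mm thick; 0.3 kg. z points up the handle.
- mat: Flat square rubber tamper mat, 100 x 100 mm, 6 mm thick, fixed on the counter; the origin is the centre of its underside. The tamper stands on it at the start.
- lid: Loose white ceramic lid with a knob, 72 mm across, 35 mm high, lying on the counter (leave it). The origin is the centre of its underside.
- shaker: Glass sugar shaker with steel cap, 64 mm across, 120 mm high, beyond the box (leave it). Origin at the centre of its underside.
- spoon_holder: Round steel teaspoon holder, 68 mm across, with spoons to 145 mm high, beyond the box (leave it). Origin at the centre of its underside.
- glass_a: Clear tea glass, 60 mm across, 85 mm high, standing at the left (leave it). Origin at the centre of its underside.
- glass_b: Clear tea glass, the same, standing at the right (leave it).
Things that resemble listed ones, but are neither listed nor needed, are in the scene too. What is shaped like the part that bears oblong_mid but green or yellow is not meant.

How it is judged:
By the outcome, as a careful person would: the job done as asked, in the order asked, and still so for the second after the job is handed in, with the robot touching nothing.
Of cake_a, cake_b, square, oblong only 3 to 4 are there at a start; the rules pass over those that are not, and their reading is None.
At some moment in a run one of cake_a, cake_b, square, oblong, tamper may be knocked a few centimetres aside while the robot is not near it.
Once in a run the grip may slacken for a moment while it holds something.
It also fails if it takes over 210 s, if anything falls off the work surface, if the arm or the gripper's body presses on something with over 40 N, if the wrist force passes 120 N, or if a joint passes its speed limit or range.

## Working session

There is one attempt and no reset: what is moved stays moved. The work goes in short steps, each a Python script; the robot and the scene stay as the last script left them, time stands still between calls to the robot, and variables do not carry over. Pictures are saved under pics/ and viewed, and the job is handed in when it is done.

```bash
ls; mkdir -p pics
python3 - <<'E'
from rig import r
import cv2
for n in("side","top"):
    im=r.read_camera(n); cv2.imwrite(f"pics/{n}0.png",cv2.cvtColor(im,cv2.COLOR_RGB2BGR))
    c=r.calibration(n); print(n,{k:(v if not hasattr(v,'tolist') else v.tolist()) for k,v in c.items()})
print(r.read_clock(), r.read_tcp_rot(), r.read_tool_pos(), r.grasp_offset)
E
```

```text
pics
side {'fx': 493.33913168986123, 'fy': 493.33913168986123, 'cx': 288.9425111341305, 'cy': 220.78191628932504, 'R': [[0.6979189973168244, -0.7161484810269125, -0.006358168535391662], [-0.39005286589469274, -0.3726484505831315, -0.8420165640207611], [0.6006395216697079, 0.590139377944598, -0.5394142004133254]], 't': [-0.36447741735774924, 0.26415116752604395, 1.2136305826909497]}
top {'fx': 464.57596006596685, 'fy': 464.57596006596685, 'cx': 271.40633226043144, 'cy': 199.92319112655355, 'R': [[0.02942625813249718, -0.9994404974575387, 0.015899288479276956], [-0.9964163314742952, -0.030591712190720873, -0.07885836364360911], [0.07930062864585147, -0.013521804135089518, -0.9967590336231246]], 't': [-0.02219015884213764, 0.5385468244928799, 1.4625319907057295]}
0.1 [-1.69762741  1.56982548 -2.14743575] [0.27159861 0.56269186 0.23080021] 0.0187
```

View pics/side0.png

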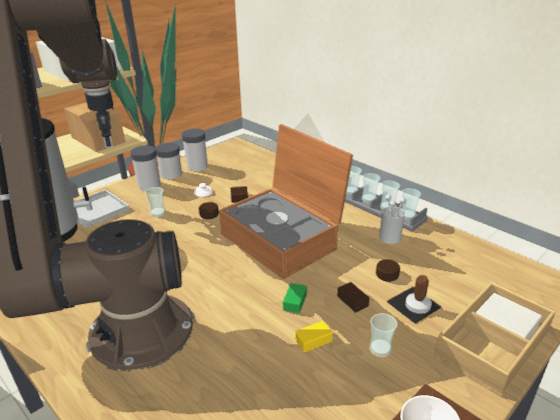

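View pics/top0.png

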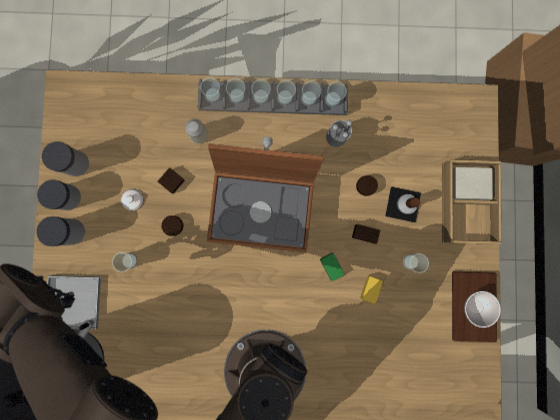

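The top view shows four dark blocks: a square at (171,181), round cakes at (172,225) and (367,185), and an oblong at (366,233). The green (332,266) and yellow (372,289) bricks are decoys. The tamper stands on its mat at about (405,203), the lid is at (132,200) and the glasses at (124,261) and (415,262). The box is at (262,210) with its flap open.

```bash
cat > h.py <<'E'
from rig import r
import numpy as np, cv2
C={n:r.calibration(n) for n in("side","top")}
def proj(n,X):
    c=C[n]; p=np.array(c["R"])@np.array(X)+np.array(c["t"]); return np.array([c["fx"]*p[0]/p[2]+c["cx"],c["fy"]*p[1]/p[2]+c["cy"]])
def ray(n,uv):
    c=C[n]; R=np.array(c["R"]); o=-R.T@np.array(c["t"]); d=R.T@np.array([(uv[0]-c["cx"])/c["fx"],(uv[1]-c["cy"])/c["fy"],1]); return o,d/np.linalg.norm(d)
def onz(n,uv,z):
    o,d=ray(n,uv); return o+d*(z-o[2])/d[2]
def tri(a,b):
    o1,d1=ray("side",a); o2,d2=ray("top",b)
    A=np.stack([d1,-d2],1); s=np.linalg.lstsq(A,o2-o1,rcond=None)[0]
    p,q=o1+d1*s[0],o2+d2*s[1]; return (p+q)/2,np.linalg.norm(p-q)
def snap(name,n="top",box=None,k=1):
    im=cv2.cvtColor(r.read_camera(n),cv2.COLOR_RGB2BGR)
    if box: l,t,rr,b=box; im=im[t:b,l:rr]
    if k!=1: im=cv2.resize(im,None,fx=k,fy=k,interpolation=cv2.INTER_CUBIC)
    cv2.imwrite(f"pics/{name}.png",im)
E
python3 - <<'E'
from h import *
for n in C: r.read_camera(n)
for th in ["cake_a_mid","square_mid","oblong_mid","tamper_grip","pad","nest_round_a","nest_square","nest_oblong","flap_hinge","teabox","mat","lid","shaker","spoon_holder","glass_a"]:
    T={n:[(np.array(d["xy"]),d["conf"]) for d in r.tip_of(n,th)] for n in C}
    print(th,{n:[(a.round(1).tolist(),round(float(c),2)) for a,c in T[n]] for n in T})
    for a,ca in T["side"]:
        for b,cb in T["top"]:
            p,e=tri(a,b)
            if e<0.012 and -0.02<p[2]<0.35 : print("   ",p.round(4),round(e,4),b.round(0))
print(r.read_clock())
E
```

```text
cake_a_mid {'side': [([387.1, 271.5], 0.95)], 'top': [([364.0, 182.9], 0.93)]}
    [ 0.6058 -0.3068 -0.0017] 0.0 [364. 183.]
square_mid {'side': [([241.2, 194.2], 0.77), ([410.4, 305.5], 0.74)], 'top': [([258.4, 214.6], 0.67), ([170.5, 178.6], 0.56)]}
    [0.6015 0.3194 0.0063] 0.0062 [170. 179.]
oblong_mid {'side': [([311.0, 333.0], 0.94), ([353.4, 293.5], 0.93), ([294.7, 294.5], 0.93)], 'top': [([370.9, 292.6], 0.97), ([415.5, 201.5], 0.64), ([367.4, 231.3], 0.57), ([335.0, 265.5], 0.55), ([129.9, 263.5], 0.55)]}
    [ 0.2572 -0.3285  0.0264] 0.0035 [371. 293.]
    [ 0.4462 -0.3128  0.0208] 0.0057 [367. 231.]
    [ 0.3343 -0.2099  0.0256] 0.0082 [335. 266.]
tamper_grip {'side': [([422.2, 285.4], 0.92)], 'top': [([415.1, 202.7], 0.91)]}
    [ 0.5395 -0.4502  0.0713] 0.0017 [415. 203.]
pad {'side': [([275.0, 216.4], 0.98)], 'top': [([260.2, 212.7], 0.58)]}
    [0.4931 0.0283 0.0884] 0.0013 [260. 213.]
nest_round_a {'side': [([247.3, 207.6], 0.88), ([268.8, 200.9], 0.74)], 'top': [([231.8, 196.6], 0.77)]}
    [0.543  0.1135 0.0864] 0.0074 [232. 197.]
nest_square {'side': [([283.7, 231
[... 418 characters left out ...]
 211.]
mat {'side': [([413.2, 306.0], 0.75)], 'top': [([401.0, 201.9], 0.88), ([368.0, 182.0], 0.61), ([257.8, 209.8], 0.6)]}
    [ 0.5479 -0.4317 -0.0147] 0.0016 [401. 202.]
lid {'side': [([202.8, 188.9], 0.63)], 'top': [([128.3, 196.6], 0.91), ([232.6, 194.7], 0.2)]}
    [0.5373 0.4549 0.0019] 0.0006 [128. 197.]
shaker {'side': [], 'top': [([199.3, 133.5], 0.6)]}
spoon_holder {'side': [([387.6, 235.7], 0.67), ([274.1, 216.1], 0.34)], 'top': []}
glass_a {'side': [([159.5, 214.3], 0.75), ([378.4, 348.0], 0.57), ([354.6, 291.2], 0.16)], 'top': [([131.6, 262.3], 0.79), ([409.8, 261.2], 0.61)]}
    [ 0.3309  0.4321 -0.0043] 0.0094 [132. 262.]
    [ 0.3554 -0.4578 -0.0029] 0.0027 [410. 261.]
1.7
```

The network points are noisy, so I'll check close crops and measure from segmentation.

```bash
python3 - <<'E'
from h import *
snap("a1","top",(110,130,270,280),5)
snap("a2","top",(330,150,470,280),5)
snap("a3","side",(190,120,350,280),5)
snap("a4","side",(320,240,450,360),5)
E
cd pics; python3 -c "
import cv2,numpy as np
for a,b,o in(('a1','a2','m1'),('a3','a4','m2')):
    f=lambda x:cv2.resize(cv2.imread(x+'.png'),(400,int(400*cv2.imread(x+'.png').shape[0]/cv2.imread(x+'.png').shape[1])),interpolation=cv2.INTER_AREA)
    A,B=f(a),f(b);h=max(A.shape[0],B.shape[0]);p=lambda x:np.pad(x,((0,h-x.shape[0]),(0,0),(0,0)))
    cv2.imwrite(o+'.png',np.hstack([p(A),p(B)]))
"
```

```text
(no output)
```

View pics/m1.png

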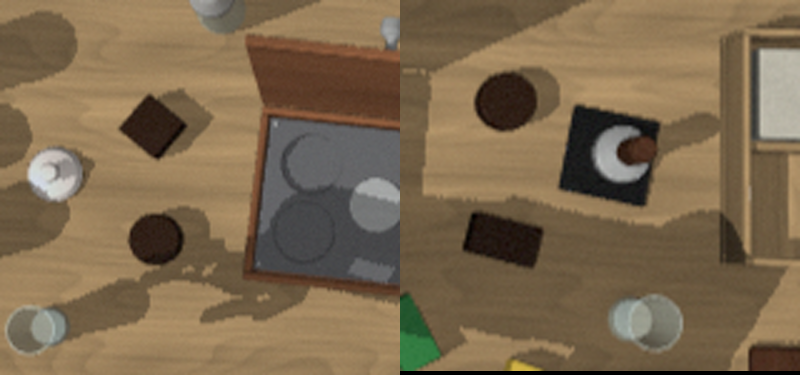

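View pics/m2.png

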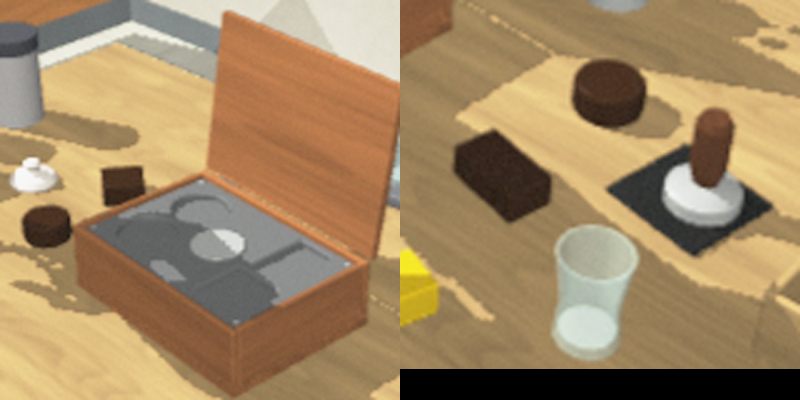

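The crops confirm the four dark blocks and empty pockets, with the tamper upright on the mat. Next I'll fit the block silhouettes in both views and rectify the tray plane.

```bash
cat >> h.py <<'E'
from scipy.optimize import minimize
def block_pts(kind,x,y,z,yaw):
    if kind=="round":
        a=np.linspace(0,2*np.pi,48,endpoint=False); P=np.stack([.033*np.cos(a),.033*np.sin(a)],1)
    else:
        l,w=(.030,.030) if kind=="square" else (.039,.023)
        P=np.array([[l,w],[l,-w],[-l,-w],[-l,w]])
    c,s=np.cos(yaw),np.sin(yaw); P=P@np.array([[c,s],[-s,c]])+[x,y]
    return np.vstack([np.c_[P,np.full(len(P),z-.016)],np.c_[P,np.full(len(P),z+.016)]])
def darkmask(im,thr=75):
    return (im.astype(int).max(2)<thr)
def fit_block(kind,x,y,yaw=0,z=.016,ims=None,freez=True,S=8,pad=32):
    """fit silhouette in both views; returns x,y,z,yaw,iou per view"""
    out=None; D={}
    for n,im in ims.items():
        u=proj(n,(x,y,z)); l,t=int(u[0]-pad),int(u[1]-pad)
        sub=im[t:t+2*pad,l:l+2*pad].astype(np.float32)
        m=darkmask(sub.astype(int)).astype(np.uint8)
        k,lab,st,_=cv2.connectedComponentsWithStats(m)
        if k<2: continue
        # component nearest centre
        best=min(range(1,k),key=lambda i:np.min(np.hypot(*(np.argwhere(lab==i)-pad).T))-0.001*st[i,4] if st[i,4]>60 else 1e9)
        mm=cv2.morphologyEx((lab==best).astype(np.uint8),cv2.MORPH_CLOSE,np.ones((5,5)))
        big=cv2.resize(mm.astype(np.float32),None,fx=S,fy=S,interpolation=cv2.INTER_LINEAR)
        D[n]=(l,t,big>0.5)
    def iou(p,n):
        l,t,B=D[n]; P=block_pts(kind,p[0],p[1],p[3],p[2])
        U=np.array([(proj(n,q)-[l,t]+.5)*S for q in P]).astype(np.float32)
        H=cv2.convexHull(U); M=np.zeros(B.shape,np.uint8); cv2.fillPoly(M,[np.round(H*16).astype(np.int32)],1,shift=4)
        M=M>0; return (M&B).sum()/max(1,(M|B).sum())
    def run(names,z0):
        best=None
        yaws=[yaw] if kind=="round" else [yaw,yaw+.4,yaw-.4,yaw+.78]+([yaw+1.57,yaw+1.2,yaw-1.2] if kind=="oblong" else [])
        for y0 in yaws:
            f=lambda q:-sum(iou((x+q[0]*.01,y+q[1]*.01,y0+(0 if kind=="round" else q[2]*.2),z0+(q[3]*.01 if freez and len(names)>1 else 0)),n) for n in names)
            q=minimize(f,[0,0,0,0],method="Nelder-Mead",options=dict(initial_simplex=np.vstack([np.zeros(4),np.eye(4)]),xatol=1e-3,fatol=1e-5,maxiter=400))
            if best is None or q.fun<best[0]: best=(q.fun,q.x,y0)
        f,q,y0=best
        p=(x+q[0]*.01,y+q[1]*.01,y0+(0 if kind=="round" else q[2]*.2),z0+(q[3]*.01 if freez and len(names)>1 else 0))
        return np.round(p,4),[round(float(iou(p,n)),3) for n in names]
    return {"+".join(k):run(k,z) for k in [list(D)]+[[n] for n in D]}
E
python3 - <<'E'
from h import *
ims={n:r.read_camera(n) for n in C}
np.savez("ims0.npz",**ims)
for nm,k,x,y in (("cakeR","round",.606,-.306),("oblong","oblong",.446,-.313),("square","square",.60,.32),("cakeL","round",*onz("top",(172,225),.016)[:2])):
    print(nm,fit_block(k,x,y,0,.016,ims))
E
```

```text
cakeR {'side+top': (array([ 0.5974, -0.3117,  0.    ,  0.0106]), [0.532, 0.906]), 'side': (array([ 0.5964, -0.3124,  0.    ,  0.016 ]), [0.53]), 'top': (array([ 0.5975, -0.3118,  0.    ,  0.016 ]), [0.899])}
oblong {'side+top': (array([ 0.4419, -0.3111,  1.3391,  0.0089]), [0.844, 0.953]), 'side': (array([ 0.4378, -0.3124, -1.9022,  0.016 ]), [0.847]), 'top': (array([ 0.4416, -0.3097,  1.3525,  0.016 ]), [0.954])}
square {'side+top': (array([ 0.5964,  0.3236,  0.9125, -0.0161]), [0.38, 0.954]), 'side': (array([ 0.594 ,  0.3135, -0.6994,  0.016 ]), [0.373]), 'top': (array([0.5927, 0.3169, 0.9121, 0.016 ]), [0.924])}
cakeL {'side+top': (array([ 0.4495,  0.3098,  0.    , -0.0006]), [0.55, 0.934]), 'side': (array([0.4496, 0.3048, 0.    , 0.016 ]), [0.545]), 'top': (array([0.4488, 0.3063, 0.    , 0.016 ]), [0.915])}
```

Run:
```python
import numpy as np,cv2
from h import C,proj
ims=np.load("ims0.npz")
# rectified: cols: y from .20 to -.14 ; rows: x from .64 to .36, 1.0mm ->  2px/mm?
def rect(n,z,x0=.36,x1=.64,y0=-.14,y1=.20,k=1000):
    X,Y=np.meshgrid(np.arange(y1,y0,-1/k),np.arange(x1,x0,-1/k)); # X=y world
    c=C[n];R=np.array(c["R"]);t=np.array(c["t"])
    P=np.stack([Y,X,np.full_like(X,z)],-1)@R.T+t
    mx=(c["fx"]*P[...,0]/P[...,2]+c["cx"]).astype(np.float32);my=(c["fy"]*P[...,1]/P[...,2]+c["cy"]).astype(np.float32)
    return cv2.remap(ims[n],mx,my,cv2.INTER_CUBIC)
A=rect("top",.085);B=rect("side",.085)
o=cv2.cvtColor(np.hstack([A,B]),cv2.COLOR_RGB2BGR)
cv2.imwrite("pics/rect0.png",o);print(o.shape)
```

```text
(280, 680, 3)
```

View pics/rect0.png

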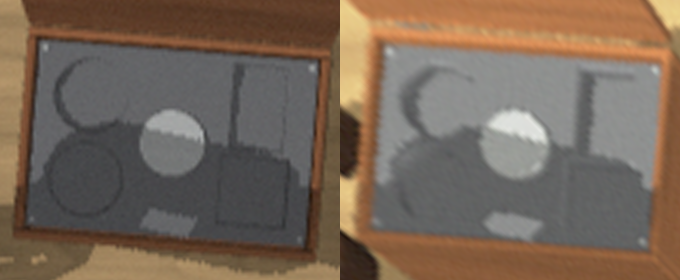

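Run:
```python
from h import *
ims=np.load("ims0.npz")
for n,u in (("side",(387,270)),("side",(208,210)),("side",(239,194)),("side",(353,296))):
    s=ims[n][u[1]-14:u[1]+16:2,u[0]-18:u[0]+20:2].max(2); print(n,u);print(s)
# pad: bright low-saturation ellipse
for n,u in (("top",(261,212)),("side",(277,218))):
    s=ims[n][u[1]-16:u[1]+16,u[0]-18:u[0]+18].max(2); print(n);print(s[::2,::2])
```

```text
side (387, 270)
[[177 155 160 165 167 168 170 167 161 156 150 152 156 154 150 145 143 140
  141]
 [202 207 205 188 156 165 167 170 170 169 159 153 153 155 153 150 147 145
  142]
 [230 228 223 220 220 201 125  86  81  76  82  93 119 155 148 159 154 150
  143]
 [228 229 229 226 204  89  72  76  74  74  75  73  75  84 146 180 153 159
  155]
 [227 229 227 227 116  72  74  75  77  73  76  73  75  78  83 220 227 217
  211]
 [222 226 229 219  78  76  75  74  75  76  76  73  73  74  74 122 234 231
  228]
 [226 227 225 213  74  86  77  77  74  76  75  71  77  72  72  68 232 231
  230]
 [229 227 225 194  63  74  86  77  75  75  74  76  75  75  70  68 224 232
  232]
 [231 230 230 182  60  60  63  72  78  82  77  73  71  61  56 100 153 152
  214]
 [232 228 226 210  64  62  60  61  61  61  61  57  56  54  52 123 163 157
  149]
 [231 234 233 227 153  62  59  59  57  59  54  56  55  51  51 149 168 164
  160]
 [223 226 231 234 230 125  57  55  55  51  57  58  52  52  95 163 165 164
  166]
 [224 224 223 225 227 233 219  96  52  57  56  58  81 132 154 157 160 159
  164]
 [222 223 225 224 222 225 226 2
[... 5538 characters left out ...]
223 207 137 146 144 143]
 [ 99 102  96 101 154 159 156 155 155 156 180 221 222 222 182 146 145 141]
 [102 100  99 108 157 159 158 158 159 155 153 179 223 223 186 144 145 143]
 [100  98 100 100 140 155 156 156 153 156 155 154 181 214 127 146 144 143]
 [101 102  99 100 100 130 158 156 154 156 152 161 145 113 133 144 144 142]
 [ 96  97 101 100 100  99 101 116 128 131 111 102 101 102 110 131 137 115]
 [119  99  99  99  99  97 100 101  98  98  99 100 103 106 105 103  96  97]
 [145 116  95 101  98 102  98  99 102 101 100 106 100  96  99 105  99 125]
 [145 145 116 101  98  97  98  98 102 103  98  98  99 100  97  96 102 104]
 [114 115 113  99  99 102 101 103  99  95  98  98  98 100  99 100  97  97]]
```

```bash
sed -i 's/m=darkmask(sub.astype(int))/m=darkmask(sub.astype(int),thr[n])/; s/S=8,pad=32)/S=8,pad=26,thr={"side":105,"top":90})/' h.py
python3 - <<'E'
from h import *
ims=dict(np.load("ims0.npz"))
for n,u in (("top",(367,185)),("top",(172,225))):
    s=ims[n][u[1]-14:u[1]+16:2,u[0]-18:u[0]+20:2].max(2); print(n,u);print(s)
for nm,k,x,y in (("cakeR","round",.598,-.311),("oblong","oblong",.441,-.31),("square","square",.593,.316),("cakeL","round",*onz("top",(172,225),.016)[:2])):
    for k2,v in fit_block(k,x,y,0,.016,ims).items(): print(nm,k2,v)
E
```

```text
top (367, 185)
[[147 153 173 172 170 169 166 165 168 172 174 174 172 169 169 169 169 172
  173]
 [156 156 157 157 160 164 163 164 159 161 155 151 132 135 135 137 160 159
  156]
 [154 150 151 149 149 147 150 125 108  86  64  96 105 101 103 106 111 160
  160]
 [159 160 158 158 154 148  59  44  44  47  46  43  67 112 108 108 108 112
  159]
 [169 164 165 163 158  46  43  47  47  47  44  45  44  59 115 115 113 112
  140]
 [161 162 161 162  92  44  49  41  46  46  45  49  44  48  91 113 112 112
  121]
 [165 163 164 161  34  50  47  47  45  44  44  46  45  40  64 114 111 112
  119]
 [159 163 162 159  29  47  48  43  49  49  46  49  45  43  50 109 110 107
  111]
 [158 158 160 155  26  47  46  48  44  43  45  47  45  46  60 110 109 109
  141]
 [159 160 160 156  29  56  46  49  44  44  47  46  41  41 100 108 108 141
  156]
 [164 163 167 164 136  32  49  48  46  47  45  44  46  65 110 115 148 166
  166]
 [172 170 168 165 159 120  37  45  49  44  49  42  68 143 156 154 153 153
  154]
 [178 168 169 168 169 171 154 105  51  76  83 137 165 159 159 161 159 158
  156]
 [165 166 168 171 171 170 174 17
[... 1478 characters left out ...]
.    ,  0.016 ]), [0.849])
cakeR top (array([ 0.5965, -0.311 ,  0.    ,  0.016 ]), [0.933])
oblong side+top (array([ 0.4413, -0.3106,  1.3395,  0.0115]), [0.886, 0.937])
oblong side (array([ 0.438 , -0.3127, -1.8729,  0.016 ]), [0.888])
oblong top (array([ 0.441 , -0.3099,  1.3343,  0.016 ]), [0.94])
square side+top (array([0.5933, 0.3179, 0.9013, 0.0117]), [0.753, 0.952])
square side (array([0.5921, 0.3164, 0.9126, 0.016 ]), [0.751])
square top (array([ 0.5924,  0.3169, -0.6459,  0.016 ]), [0.951])
cakeL side+top (array([0.4491, 0.3076, 0.    , 0.0089]), [0.827, 0.944])
cakeL side (array([0.4474, 0.3048, 0.    , 0.016 ]), [0.822])
cakeL top (array([0.4489, 0.3059, 0.    , 0.016 ]), [0.938])
```

```bash
cat > box.py <<'E'
from h import *
from scipy.ndimage import map_coordinates
def score(im,n,P,N,d=.0018,signed=True):
    g=np.log(im.astype(float).mean(2)+5)
    U=lambda Q:np.array([proj(n,q) for q in Q])
    a=U(P+N*d);b=U(P-N*d)
    f=lambda u:map_coordinates(g,[u[:,1],u[:,0]],order=1)
    v=f(b)-f(a)   # inside minus outside
    return np.mean(v if signed else np.abs(v))
a=np.linspace(0,2*np.pi,72,endpoint=False)
cir=np.stack([np.cos(a),np.sin(a),0*a],1)
def fitpad(ims,x=.496,y=.028,z=.088):
    out={}
    for n in ims:
        best=max(((score(ims[n],n,cir*.033+[x+i*.0005,y+j*.0005,z],cir),x+i*.0005,y+j*.0005) for i in range(-16,17) for j in range(-16,17)))
        out[n]=best
    return out
E
python3 - <<'E'
from box import *
ims=dict(np.load("ims0.npz"))
o=fitpad(ims);print(o)
# triangulated pad
for z in (.084,.088,.092):
    o=fitpad(ims,z=z);print(z,o)
p,e=tri(proj("side",(*fitpad(ims)["side"][1:],.088)),proj("top",(*fitpad(ims)["top"][1:],.088)));print("pad tri",p,e)
E
```

```text
{'side': (np.float64(0.20713075399669126), 0.492, 0.022), 'top': (np.float64(0.3419899927438817), 0.497, 0.0285)}
0.084 {'side': (np.float64(0.2040326768209239), 0.4965, 0.0265), 'top': (np.float64(0.3430935863592923), 0.4975, 0.0285)}
0.088 {'side': (np.float64(0.20713075399669126), 0.492, 0.022), 'top': (np.float64(0.3419899927438817), 0.497, 0.0285)}
0.092 {'side': (np.float64(0.1783625115101249), 0.489, 0.02), 'top': (np.float64(0.33879090695461744), 0.497, 0.0285)}
pad tri [0.49755039 0.02831038 0.08268989] 0.0007210269172623248
```

```bash
cat >> box.py <<'E'
def b2w(pad,yaw,q,z):
    c,s=np.cos(yaw),np.sin(yaw); q=np.atleast_2d(q); return np.c_[pad[0]+c*q[:,0]-s*q[:,1],pad[1]+s*q[:,0]+c*q[:,1],np.full(len(q),z)]
E
python3 - <<'E'
from box import *
ims=dict(np.load("ims0.npz")); n="top"
pad=np.array([.497,.0285]);yaw=-.082
# outline pts on tray plane z=.085
def sq(cx,cy,l,w):
    t=np.linspace(-1,1,25)[:, None]
    P=np.vstack([np.c_[l+0*t,w*t],np.c_[-l+0*t,w*t],np.c_[l*t,w+0*t],np.c_[l*t,-w+0*t]])+[cx,cy]
    N=np.vstack([np.c_[1+0*t,0*t],np.c_[-1+0*t,0*t],np.c_[0*t,1+0*t],np.c_[0*t,-1+0*t]]);return P,N
def rd(cx,cy):
    return cir[:,:2]*.036+[cx,cy],cir[:,:2]
R=np.array([[np.cos(yaw),-np.sin(yaw)],[np.sin(yaw),np.cos(yaw)]])
g=np.log(ims[n].astype(float).mean(2)+5)
def val(P,z=.085):
    W=b2w(pad,yaw,P,z);u=np.array([proj(n,q) for q in W]);return map_coordinates(g,[u[:,1],u[:,0]],order=1)
for nm,f,c0 in (("ra",rd,(-.042,.083)),("rb",rd,(.042,.083)),("sq",lambda x,y:sq(x,y,.033,.033),(-.042,-.08)),("ob",lambda x,y:sq(x,y,.042,.026),(.042,-.073))):
    best=[]
    for i in range(-12,13):
        for j in range(-12,13):
            P,N=f(c0[0]+i*.001,c0[1]+j*.001)
            v=val(P); o=val(P+N*.003);w=val(P-N*.003)
            best.append((np.mean((o+w)/2-v),c0[0]+i*.001,c0[1]+j*.001))
    best.sort(reverse=True);print(nm,[tuple(np.round(b,4).tolist()) for b in best[:4]])
k=5;l,t,w,h=200,165,130,90
im=cv2.resize(ims[n][t:t+h,l:l+w],None,fx=k,fy=k,interpolation=cv2.INTER_CUBIC)[...,::-1].copy()
def dr(P,z,c):
    for q in b2w(pad,yaw,P,z):
        u=(proj(n,q)-[l,t]+.5)*k; cv2.circle(im,tuple(int(v) for v in u),1,c,-1)
dr(sq(0,0,.107,.152)[0],.09,(0,255,0));dr(sq(0,0,.097,.142)[0],.09,(0,255,255))
dr(rd(-.042,.083)[0],.085,(255,0,255));dr(rd(.042,.083)[0],.085,(255,0,255));dr(sq(-.042,-.08,.033,.033)[0],.085,(255,0,255));dr(sq(.042,-.073,.042,.026)[0],.085,(255,0,255))
cv2.imwrite("pics/ov0.png",im)
E
```

```text
ra [(0.0689, -0.043, 0.083), (0.0681, -0.042, 0.083), (0.0598, -0.043, 0.084), (0.0596, -0.042, 0.084)]
rb [(0.0741, 0.042, 0.083), (0.0727, 0.041, 0.083), (0.0698, 0.041, 0.084), (0.0695, 0.042, 0.084)]
sq [(0.0649, -0.042, -0.085), (0.0623, -0.041, -0.085), (0.0599, -0.043, -0.085), (0.0578, -0.042, -0.084)]
ob [(0.0927, 0.054, -0.084), (0.0885, 0.054, -0.085), (0.0843, 0.054, -0.083), (0.082, 0.053, -0.084)]
```

View pics/ov0.png

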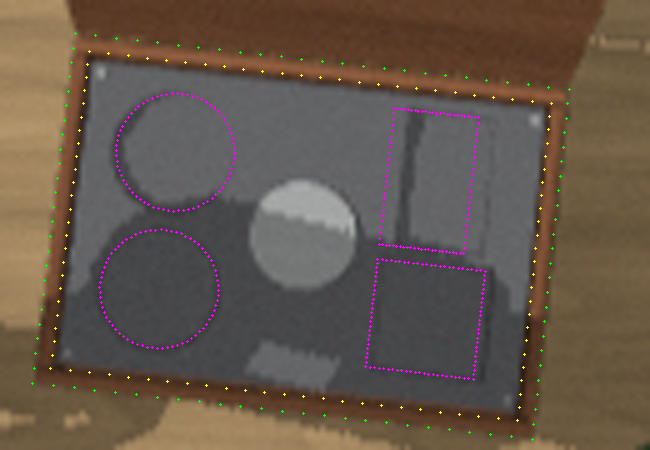

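The tray pose fits: pad at about (0.497, 0.0285), yaw −0.082, with pockets about ±42 mm in x and ±83–85 mm in y. To measure camera-to-robot bias, I'll grip the left cake in two directions, let go, back off and look again.

```bash
cat >> h.py <<'E'
from scipy.spatial.transform import Rotation as Ro
def down(a):
    """tool down, jaws along world angle a (mod pi); choose branch w/ small last joint"""
    y=np.array([np.cos(a),np.sin(a),0]);x=np.array([0,0,-1.]);return Ro.from_matrix(np.stack([x,y,np.cross(x,y)],1)).as_euler("xyz")
def best(a,pos):
    c=[]
    for k in (0,np.pi):
        o=down(a+k); q=r.inverse_kinematics(list(pos),list(o))
        if q is not None: c.append((abs(q[5]),a+k,np.round(q,2)))
    c.sort(key=lambda t:t[0]); return c
E
python3 - <<'E'
from h import *
from h import best
for nm,p,a in (("cakeL",(.449,.306,.1),np.pi/2),("cakeL",(.449,.306,.1),0),("sq",(.593,.317,.1),.912),("sq",(.593,.317,.1),.912-np.pi/2),("obl",(.441,-.31,.1),1.335+np.pi/2),("pad",(.497,.028,.2),np.pi/2-.082)):
    print(nm,best(a,p))
E
```

```text
cakeL [(np.float64(1.0941671355971199), 1.5707963267948966, array([ 0.48,  0.55,  1.89, -0.  ,  0.7 , -1.09])), (np.float64(2.0474255179926732), 4.71238898038469, array([ 0.48,  0.55,  1.89, -0.  ,  0.7 ,  2.05]))]
cakeL [(np.float64(0.47662919119777625), 0, array([ 0.48,  0.55,  1.89, -0.  ,  0.7 ,  0.48])), (np.float64(2.6649634623920164), 3.141592653589793, array([ 0.48,  0.55,  1.89, -0.  ,  0.7 , -2.66]))]
sq [(np.float64(0.5192433301928245), 0.912, array([ 0.39,  0.7 ,  1.55, -0.  ,  0.89, -0.52])), (np.float64(2.6223493233969695), 4.053592653589793, array([ 0.39,  0.7 ,  1.55, -0.  ,  0.89,  2.62]))]
sq [(np.float64(1.051552996602072), -0.6587963267948965, array([ 0.39,  0.7 ,  1.55, -0.  ,  0.89,  1.05])), (np.float64(2.090039656987721), 2.4827963267948965, array([ 0.39,  0.7 ,  1.55, -0.  ,  0.89, -2.09]))]
obl [(np.float64(0.4994627246358365), 6.04738898038469, array([-0.74,  0.55,  1.9 , -0.  ,  0.7 , -0.5 ])), (np.float64(2.642129928953956), 2.9057963267948965, array([-0.74,  0.55,  1.9 , -0.  ,  0.7 ,  2.64]))]
pad [(np.float64(1.5652932156615254), 1.4887963267948965, array([-0.08,  0.35,  1.9 , -0.  ,  0.89, -1.57])), (np.float64(1.5762994379282684), 4.63038898038469, array([-0.08,  0.35,  1.9 , -0.  ,  0.89,  1.58]))]<stdin>:4: UserWarning: Gimbal lock detected. Setting third angle to zero since it is not possible to uniquely determine all angles.
```

```bash
sed -i '1i import warnings; warnings.filterwarnings("ignore")' h.py
cat >> h.py <<'E'
def go(p,a=None,feed=.3,thr=None):
    return r.movel(list(map(float,p)),None if a is None else list(map(float,down(a))),feed=feed,threshold=thr)
E
python3 - <<'E'
from h import *
x,y=.449,.306
r.gripper_to(.085)
r.reach([x,y,.12],list(down(np.pi/2)))
print(go((x,y,.010),feed=.12,thr=6)); print(r.read_tool_pos().round(4))
r.gripper_to(.05,30); print("op",r.read_opening()); r.gripper_to(.085)
go((x,y,.05)); go((x,y,.05),0); print(go((x,y,.010),feed=.12,thr=6))
r.gripper_to(.05,30); print("op",r.read_opening(),r.read_tool_pos().round(4)); snap("g1","side",(100,60,380,270),2.5); r.gripper_to(.085)
go((x,y,.12)); go((.40,.48,.25)); 
ims={n:r.read_camera(n) for n in C}; np.savez("ims1.npz",**ims)
for k,v in fit_block("round",x,y,0,.016,ims).items(): print(k,v)
print(r.read_clock())
E
```

```text
False
[0.4493 0.3062 0.0106]
op 0.06434091953476745
False
op 0.06419466137194431 [0.4494 0.3062 0.0112]
side+top (array([0.4508, 0.3073, 0.    , 0.0073]), [0.826, 0.94])
side (array([0.4484, 0.3026, 0.    , 0.016 ]), [0.818])
top (array([0.45  , 0.3049, 0.    , 0.016 ]), [0.936])
9.9583
```

View pics/g1.png

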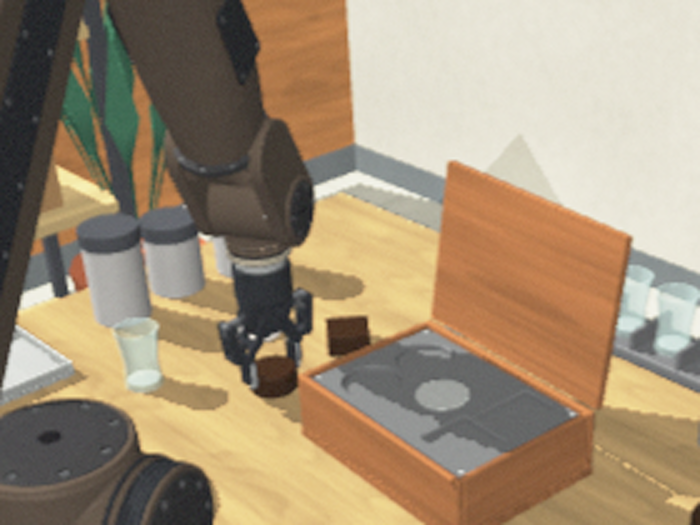

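The cake is now at about (0.4494, 0.3062) in robot coordinates. The top camera reads (0.4500, 0.3049), so its bias is about 1 mm and the height disagreement comes from the side camera. I'll place this cake in the near left pocket.

```bash
cat >> h.py <<'E'
BIAS=np.array([-.0006,.0013])
PAD=np.array([.497,.0285])+BIAS; YAW=-.082
NEST={"ra":(-.0425,.083),"rb":(.042,.083),"sq":(-.042,-.0845),"ob":(.042,-.0840)}
def box(q):
    c,s=np.cos(YAW),np.sin(YAW); return PAD+[c*q[0]-s*q[1],s*q[0]+c*q[1]]
GZ=.011
def pick(x,y,a,force=40,op=.085,z=GZ):
    r.gripper_to(op); 
    go((x,y,.075),a); hit=go((x,y,z),feed=.12,thr=8)
    r.gripper_to(.03,force); print("pick hit",hit,"open",round(r.read_opening(),4)); go((x,y,.17),feed=.3)
    print("lifted open",round(r.read_opening(),4))
def place(nest,a,rel=.0,dxy=(0,0)):
    p=box(NEST[nest])+dxy
    go((*p,.17),a); go((*p,.110),feed=.25); print("hover open",round(r.read_opening(),4))
    hit=go((*p,.077+GZ),feed=.04,thr=5); z=r.read_tool_pos(); print("down",hit,z.round(4),"seat err mm",round((z[2]-.077-GZ)*1e3,1), r.read_force().round(1))
    return hit,z
E
python3 - <<'E'
from h import *
a=np.pi/2+YAW
go((.4494,.3062,.15),a)
pick(.4494,.3062,a)
print(place("ra",a))
snap("p1","side",(180,120,380,270),4)
print(r.read_clock())
E
```

```text
pick hit False open 0.064
lifted open 0.0636
hover open 0.0641
down False [0.4608 0.116  0.0881] seat err mm 0.1 [-1.6  0.9  1.4]
(False, array([0.46083656, 0.11600122, 0.08806424]))
15.8583
```

View pics/p1.png

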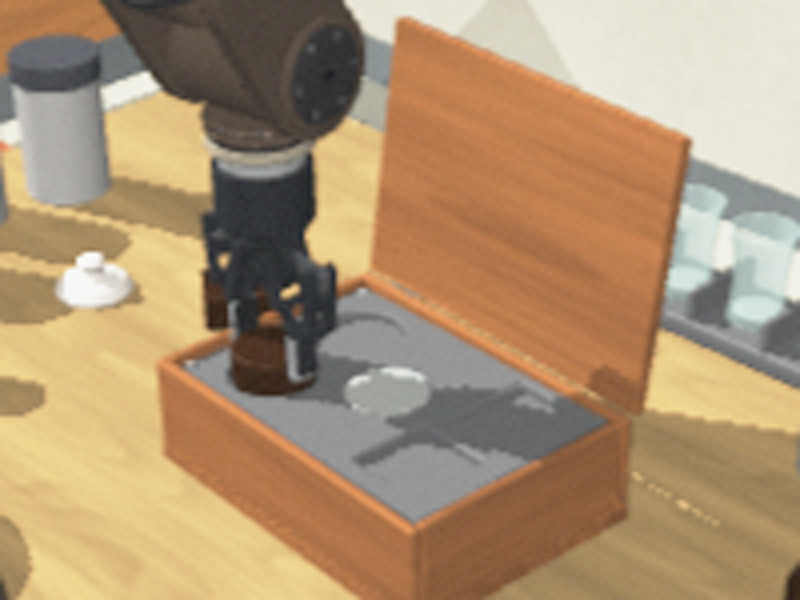

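It went to seat depth without resistance. I'll release it, back off and look, then re-measure the square.

```bash
cat >> h.py <<'E'
def release(o=.079):
    r.gripper_to(o); p=r.read_tool_pos(); go((p[0],p[1],.17),feed=.3)
def shots():
    return {n:r.read_camera(n) for n in C}
E
python3 - <<'E'
from h import *
release(); go((.42,.22,.22))
ims=shots(); np.savez("ims2.npz",**ims); snap("p2","top",(150,140,330,270),4.4)
print(fit_block("round",.4608,.116,0,.093,ims,thr={"side":95,"top":62})["top"])
for k,v in fit_block("square",.593,.316,.91,.016,ims,pad=24,thr={"side":92,"top":80}).items(): print(k,v)
print(r.read_clock(),proj("top",(.4608,.116,.109)))
E
```

```text
(array([0.4606, 0.1159, 0.    , 0.093 ]), [0.965])
side+top (array([0.5931, 0.3183, 0.9013, 0.0096]), [0.712, 0.929])
side (array([0.5928, 0.3142, 0.887 , 0.016 ]), [0.711])
top (array([0.5928, 0.3169, 0.9252, 0.016 ]), [0.924])
17.2917 [230.31857456 222.4197829 ]
```

View pics/p2.png

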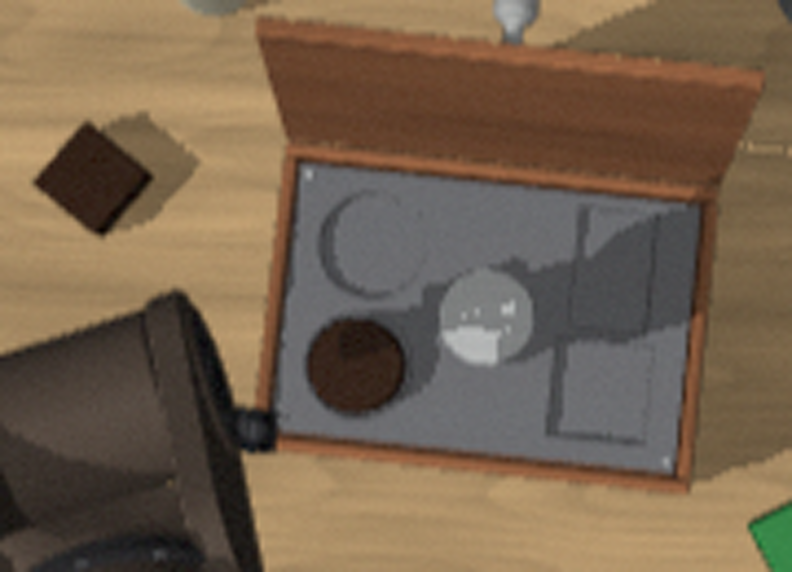

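The image shows the cake seated in the near left pocket at crop (355,365). The square, still at crop (93,178), goes next.

```bash
python3 - <<'E'
from h import *
from box import score,sq if False else score
E
cat > fitn.py <<'E'
from h import *
from scipy.ndimage import map_coordinates
def fitnests(im,names=("sq","ob"),n="top",rng=6):
    g=np.log(im.astype(float).mean(2)+5)
    P0=PAD-BIAS; c,s=np.cos(YAW),np.sin(YAW)
    def val(P,z=.085):
        u=np.array([proj(n,(P0[0]+c*q[0]-s*q[1],P0[1]+s*q[0]+c*q[1],z)) for q in P]);return map_coordinates(g,[u[:,1],u[:,0]],order=1)
    for nm in names:
        l,w={"sq":(.033,.033),"ob":(.042,.026)}[nm]; t=np.linspace(-.9,.9,30)
        for ax in (0,1):
            L=(l,w)[ax]
            prof=[]
            D=np.arange(-.012,.0121,.0005)
            for sg in (-1,1):
                pr=[]
                for d in D:
                    q=np.zeros((30,2)); q[:,ax]=NEST[nm][ax]+sg*L+d; q[:,1-ax]=NEST[nm][1-ax]+t*(w,l)[ax]
                    pr.append(val(q).mean())
                prof.append(pr)
            pr=[np.array(p) for p in prof]
            # second-derivative valley
            v=[(np.interp(D+.003,D,p)+np.interp(D-.003,D,p))/2-p for p in pr]
            print(nm,"xy"[ax],"lo edge valley at mm",D[np.argmax(v[0])]*1e3,round(v[0].max(),3),"hi",D[np.argmax(v[1])]*1e3,round(v[1].max(),3))
E
python3 - <<'E'
from fitn import *
fitnests(np.load("ims2.npz")["top"]); fitnests(np.load("ims0.npz")["top"])
E
python3 - <<'E'
from h import *
a=.912
go((.50,.30,.20),a); pick(.5922,.3182,a)
snap("p3","side",(180,120,380,270),3)
go((.46,.2,.17),np.pi/2+YAW)
print("at via",r.read_opening(),r.read_clock())
E
```

```text
sq x lo edge valley at mm 0.5000000000000109 0.136 hi 3.000000000000013 0.039
sq y lo edge valley at mm 1.0408340855860843e-14 0.045 hi 0.5000000000000109 0.123
ob x lo edge valley at mm -5.999999999999995 0.049 hi 11.500000000000021 0.136
ob y lo edge valley at mm -0.9999999999999905 0.12 hi 0.5000000000000109 0.072
sq x lo edge valley at mm 1.0408340855860843e-14 0.048 hi 9.000000000000018 0.044
sq y lo edge valley at mm -0.49999999999999 0.135 hi 1.0000000000000113 0.054
ob x lo edge valley at mm 1.0000000000000113 0.061 hi 11.500000000000021 0.136
ob y lo edge valley at mm 1.0408340855860843e-14 0.055 hi 1.0408340855860843e-14 0.113
pick hit False open 0.0591
lifted open 0.0589
at via 0.05910361030678493 21.4417  File "<stdin>", line 2
    from box import score,sq if False else score
                             ^^
SyntaxError: invalid syntax
```

View pics/p3.png

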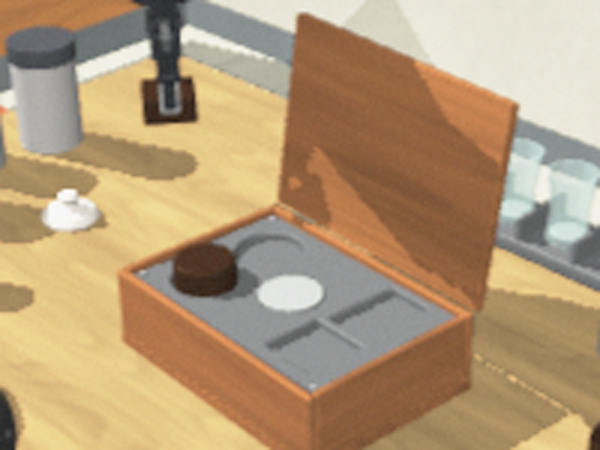

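The square is held centred in the jaws. The pocket fits agree to within 1 mm, so I'll place it.

Run:
```python
from h import *
a=np.pi/2+YAW
h,z=place("sq",a,dxy=(.0005,0))
snap("p4","side",(180,120,380,270),3)
print(r.read_clock())
```

```text
hover open 0.0593
down False [ 0.4482 -0.0511  0.0881] seat err mm 0.1 [-0.5 -0.8  2.9]
23.575
```

View pics/p4.png

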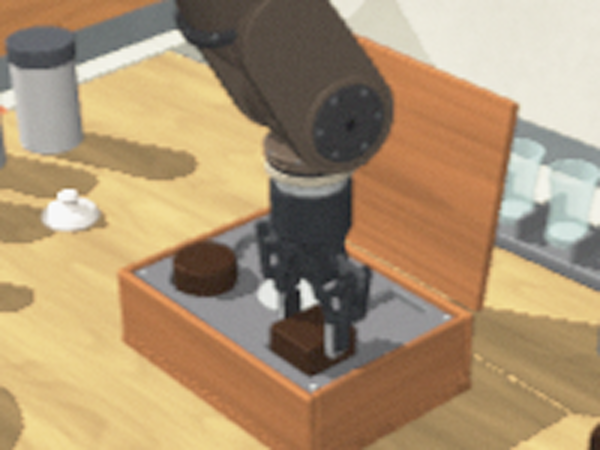

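Run:
```python
from h import *
release(.072); go((.44,-.16,.24))
ims=shots(); np.savez("ims3.npz",**ims)
snap("p5a","top",(200,150,420,260),3.6); snap("p5b","side",(210,180,350,280),5)
print("sq",fit_block("square",.4482,-.0511,YAW,.093,ims,thr={"side":95,"top":62}))
for k,v in fit_block("oblong",.441,-.31,1.33,.016,ims).items(): print(k,v)
for k,v in fit_block("round",.597,-.311,0,.016,ims).items(): print(k,v)
print(r.read_clock())
```

```text
sq {'side+top': (array([ 0.4491, -0.0519,  1.4845,  0.0892]), [0.876, 0.931]), 'side': (array([ 0.4456, -0.0562, -0.1779,  0.093 ]), [0.874]), 'top': (array([ 0.4488, -0.0514, -0.0846,  0.093 ]), [0.934])}
side+top (array([ 0.4633, -0.2791,  1.3274, -0.052 ]), [0.954, 0.206])
side (array([ 0.4018, -0.3248,  1.2621,  0.016 ]), [0.886])
top (array([ 0.4298, -0.3177,  0.6223,  0.016 ]), [0.238])
side+top (array([ 0.5976, -0.3127,  0.    ,  0.0095]), [0.838, 0.927])
side (array([ 0.5951, -0.3138,  0.    ,  0.016 ]), [0.831])
top (array([ 0.5969, -0.311 ,  0.    ,  0.016 ]), [0.918])
25.0667
```

View pics/p5a.png

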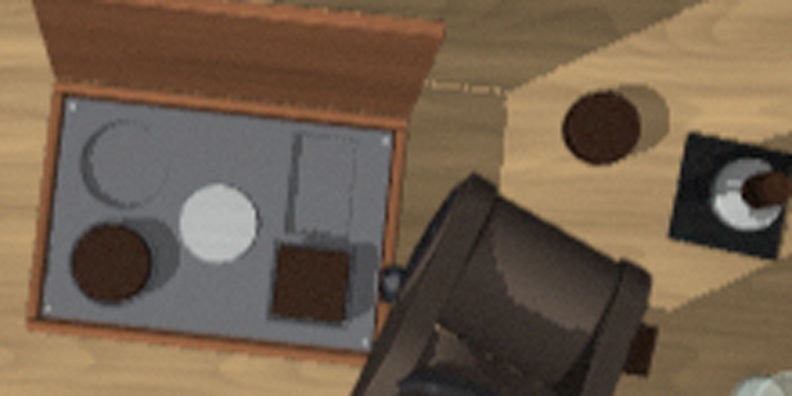

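View pics/p5b.png

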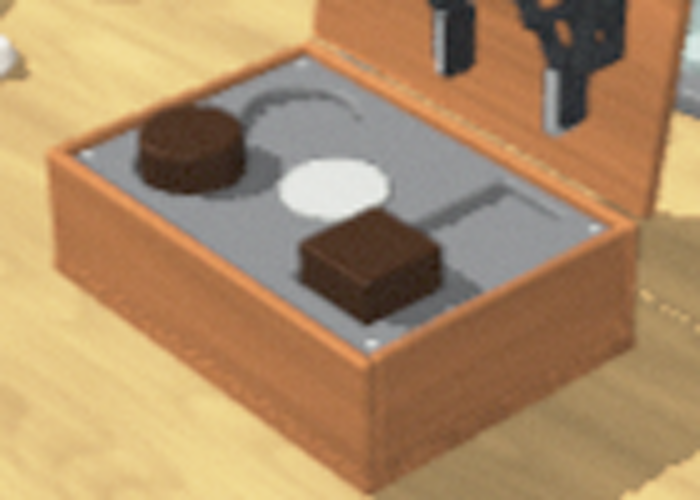

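Both blocks sit flat in their pockets: cake at crop (192,150), square at (370,265). The side fit suggests the oblong has moved, now partly behind the arm at top crop (640,350), so I'll re-measure it. The right cake goes next, into the far left pocket.

Run:
```python
from h import *
a=np.pi/2+YAW
go((.52,-.25,.22),a)
pick(.5963,-.3097,a)
go((.47,-.12,.17)); 
h,z=place("rb",a)
snap("p6","side",(180,120,380,270),3)
release(.079); go((.44,.17,.24))
ims=shots(); np.savez("ims4.npz",**ims)
snap("p6t","top",(200,150,420,280),3.6)
print(r.read_clock())
for k,v in fit_block("oblong",.41,-.325,1.3,.016,ims).items(): print(k,v)
for k,v in fit_block("round",z[0],z[1],0,.093,ims,thr={"side":95,"top":62}).items(): print(k,v)
```

```text
pick hit False open 0.0637
lifted open 0.0639
hover open 0.0636
down False [0.5452 0.1091 0.0882] seat err mm 0.2 [-0.   0.1  2.2]
32.8583
side+top (array([ 0.4074, -0.3201,  1.3678,  0.0103]), [0.859, 0.946])
side (array([ 0.4033, -0.3221,  1.2532,  0.016 ]), [0.865])
top (array([ 0.4073, -0.3191,  1.3803,  0.016 ]), [0.947])
side+top (array([0.5442, 0.1097, 0.    , 0.0866]), [0.466, 0.946])
side (array([0.5375, 0.1019, 0.    , 0.093 ]), [0.466])
top (array([0.5437, 0.1091, 0.    , 0.093 ]), [0.947])
```

View pics/p6t.png

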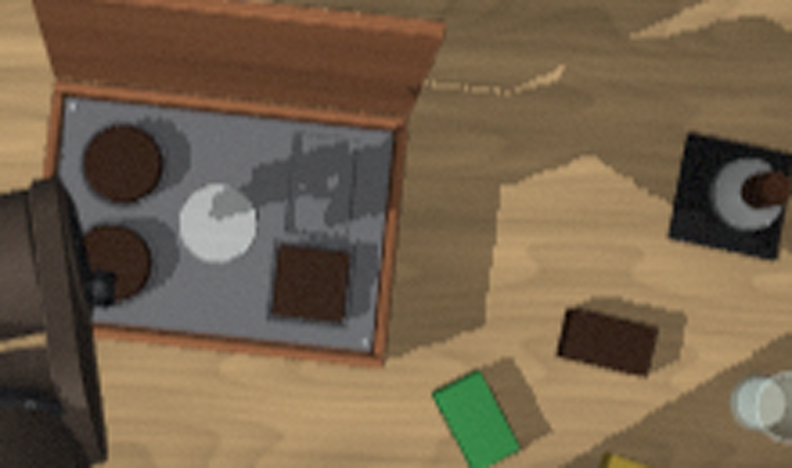

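View pics/p6.png

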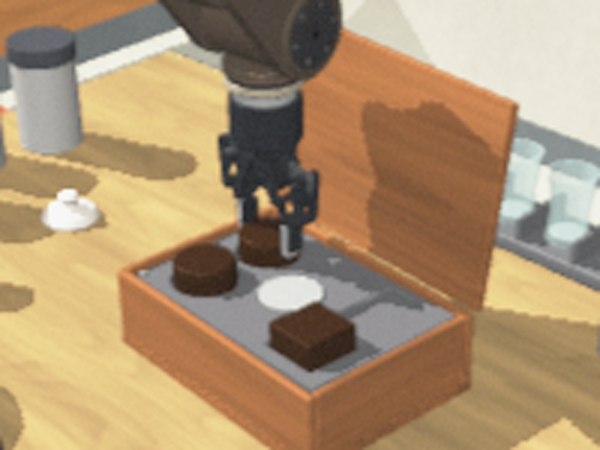

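The view shows the oblong knocked to top-crop (608,342) and three blocks in their pockets. I'll pick the oblong at its new place.

Run:
```python
from h import *
a=1.38+np.pi/2-np.pi
go((.44,.0,.24)); go((.42,-.25,.2),a)
ims=shots(); 
pick(.4067,-.3178,a)
a2=np.pi/2+YAW-np.pi
go((.46,-.12,.17),a2,feed=.2)
h,z=place("ob",a2)
snap("p7","side",(180,120,380,270),3)
print(r.read_clock())
```

```text
pick hit False open 0.0449
lifted open 0.0454
hover open 0.0452
down False [ 0.5314 -0.0573  0.0881] seat err mm 0.1 [-1.3 -0.5  1.2]
41.45
```

View pics/p7.png

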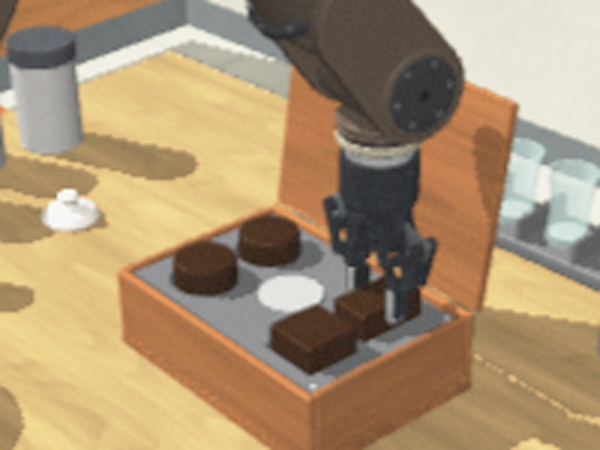

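Run:
```python
from h import *
from box import score,cir
release(.060); go((.44,-.05,.26))
ims=shots(); np.savez("ims5.npz",**ims)
snap("p8a","top",(200,150,440,260),3.3); snap("p8b","side",(210,180,350,280),5); snap("p8c","side",(360,250,460,340),6)
print("ob",fit_block("oblong",.5314,-.0573,YAW,.093,ims,pad=24,thr={"side":95,"top":62}))
for th in("tamper_grip","mat"):
    T={n:[(np.array(d["xy"]),d["conf"]) for d in r.tip_of(n,th)] for n in C}
    for a,ca in T["side"]:
        for b,cb in T["top"]:
            p,e=tri(a,b); print(th,p.round(4),round(e,4),ca,cb)
im=ims["top"]
for rr,z in ((.032,.020),):
    S=sorted([(score(im,"top",cir*rr+[.542+i*.001,-.432+j*.001,z],cir),.542+i*.001,-.432+j*.001) for i in range(-30,31) for j in range(-30,31)],reverse=True)[:4]; print("base",np.round(S,4).tolist())
print(r.read_clock())
```

```text
ob {'side+top': (array([ 0.5294, -0.0565, -0.1199,  0.0857]), [0.593, 0.423]), 'side': (array([ 0.4844, -0.0626,  3.0394,  0.093 ]), [0.643]), 'top': (array([ 0.5311, -0.0591, -0.0516,  0.093 ]), [0.437])}
tamper_grip [ 0.5385 -0.4478  0.0765] 0.0057 0.9 0.83
mat [ 0.535  -0.4285 -0.0066] 0.0007 0.85 0.64
base [[0.658, 0.541, -0.442], [0.6546, 0.541, -0.441], [0.6483, 0.54, -0.441], [0.6454, 0.54, -0.442]]
43.2
```

View pics/p8a.png

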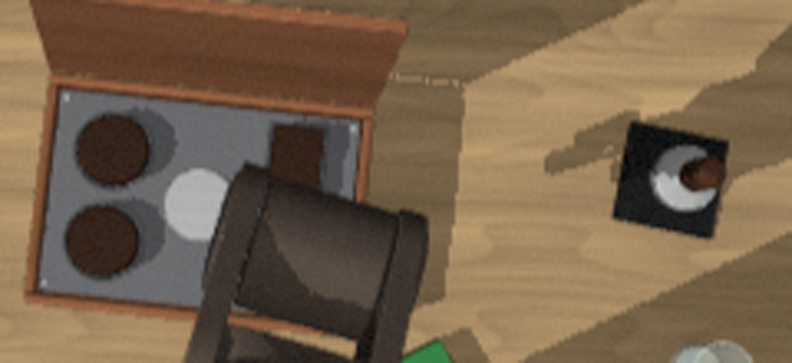

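View pics/p8b.png

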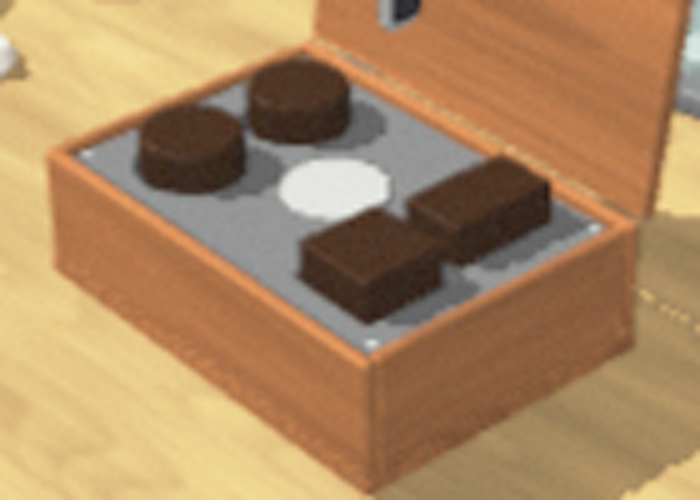

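View pics/p8c.png

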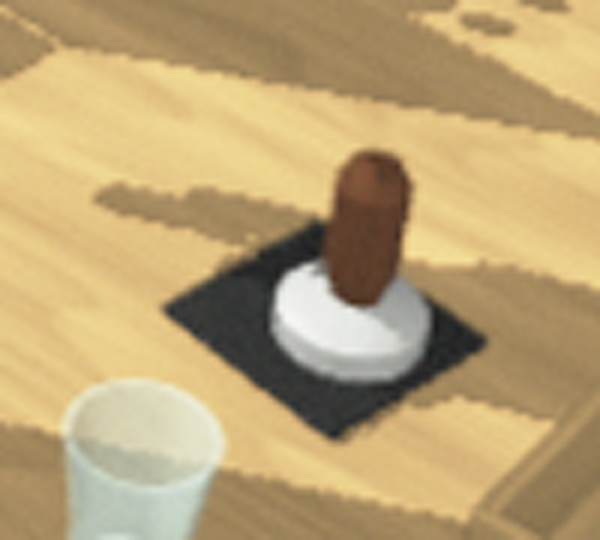

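All four blocks are level in their pockets (side crop). Next I'll locate the tamper base, handle and mat precisely, and check whether the tamper has moved.

Run:
```python
from h import *
from box import score,cir
for f in ("ims0","ims5"):
    im=np.load(f+".npz")["top"]
    S=sorted([(score(im,"top",cir*.032+[.542+i*.001,-.438+j*.001,.020],cir),.542+i*.001,-.438+j*.001) for i in range(-20,21) for j in range(-20,21)],reverse=True)[:2]; print(f,"base",np.round(S,4).tolist())
    S=sorted([(-score(im,"top",cir*.013+[.541+i*.001,-.440+j*.001,.096],cir,signed=True),.541+i*.001,-.440+j*.001) for i in range(-15,16) for j in range(-15,16)],reverse=True)[:2]; print("top?",np.round(S,4).tolist())
    u=proj("top",(.54,-.432,.006)).astype(int); l,t=u[0]-28,u[1]-28
    sub=im[t:t+56,l:l+56].astype(int); m=((sub.max(2)<55)).astype(np.uint8)
    k,lab,st,_=cv2.connectedComponentsWithStats(m); b=1+np.argmax(st[1:,4]); pts=np.argwhere(lab==b)[:,::-1].astype(np.float32)
    R=cv2.minAreaRect(pts); c=np.array(R[0])+[l,t]; print("mat",R,onz("top",c,.006).round(4), [onz("top",q+[l,t],.006)[:2].round(4).tolist() for q in cv2.boxPoints(R)])
    print("px grip",proj("top",(.541,-.442,.096)),proj("top",(.541,-.442,.02)))
```

```text
ims0 base [[0.7112, 0.541, -0.442], [0.7014, 0.541, -0.443]]
top? [[0.6466, 0.537, -0.426], [0.6276, 0.536, -0.426]]
mat ((28.865386962890625, 28.173076629638672), (30.398000717163086, 29.809654235839844), 11.309932708740234) [ 0.5395 -0.4324  0.006 ] [[0.5, -0.3748], [0.5956, -0.3929], [0.5791, -0.4903], [0.4836, -0.4717]]
px grip [414.81281976 201.70727861] [407.15265925 203.48348125]
ims5 base [[0.658, 0.541, -0.442], [0.6546, 0.541, -0.441]]
top? [[0.6867, 0.537, -0.426], [0.676, 0.536, -0.426]]
mat ((28.76923179626465, 28.153846740722656), (30.5941162109375, 29.809654235839844), 11.309932708740234) [ 0.5395 -0.4321  0.006 ] [[0.5001, -0.3742], [0.5957, -0.3923], [0.5791, -0.4903], [0.4836, -0.4717]]
px grip [414.81281976 201.70727861] [407.15265925 203.48348125]
```

The tamper has not moved: base at about (0.540, −0.441) with bias applied, mat centre about (0.539, −0.431). I'll pick it up.

Run:
```python
from h import *
a=-.35
x,y=.5404,-.4407
go((.48,-.25,.26),a); 
r.gripper_to(.065)
go((x,y,.15)); print(go((x,y,.049),feed=.1,thr=6))
r.gripper_to(.02,90); print(r.read_opening(),r.read_tool_pos().round(4))
snap("t1","side",(330,180,480,330),4)
f=r.read_force(); go((x,y,.055),feed=.05); go((x,y,.22),feed=.2); print("open",r.read_opening(),f,r.read_force(),r.read_torque())
snap("t2","side",(330,130,480,330),3)
print(r.read_clock())
```

```text
False
0.029739695877738292 [ 0.5406 -0.4409  0.0497]
open 0.030315039006107027 [-0.5530708   0.94281359  5.50029268] [ 0.79690347  0.42527513 -3.08152605] [ 0.02065175  0.00853036 -0.01892074]
48.7583
```

View pics/t1.png

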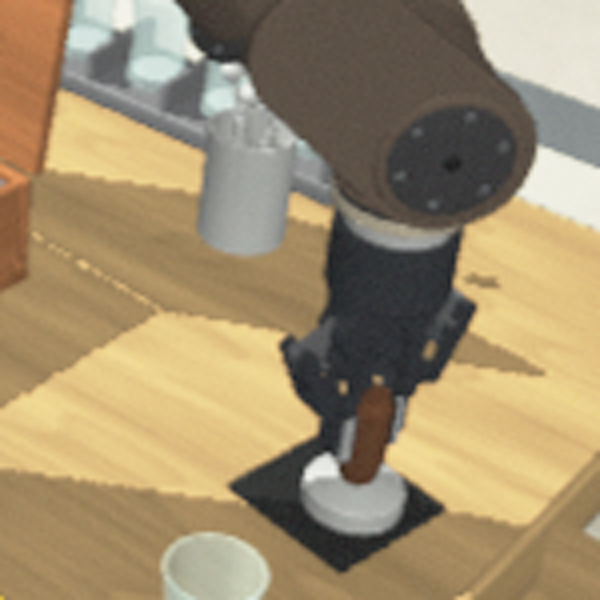

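View pics/t2.png

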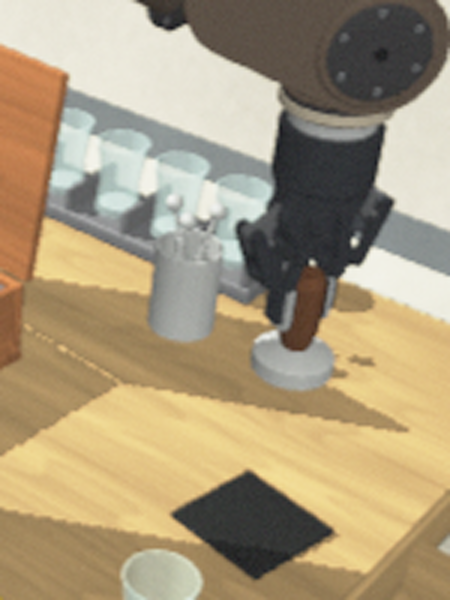

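Run:
```python
from h import *
go((.48,-.15,.24)); go((*PAD,.24)); go((*PAD,.15)); print("open",r.read_opening(),r.read_tcp_rot())
f0=r.read_force(); print(f0)
h=go((*PAD,.122),feed=.02,thr=3); print("contact",h,r.read_tool_pos().round(4),(r.read_force()-f0).round(1),r.read_torque().round(2))
snap("t3","side",(180,100,380,280),3); snap("t3t","top",(200,150,330,260),4)
print(r.read_clock())
```

```text
open 0.029835871621560688 [-1.21504138  1.56983975 -3.13752734]
[-0.06750814  0.35836236 -1.70080886]
contact True [0.4963 0.0298 0.1267] [ 1.7 -0.2  2.8] [-0.05 -0.26 -0.01]
52.25
```

View pics/t3.png

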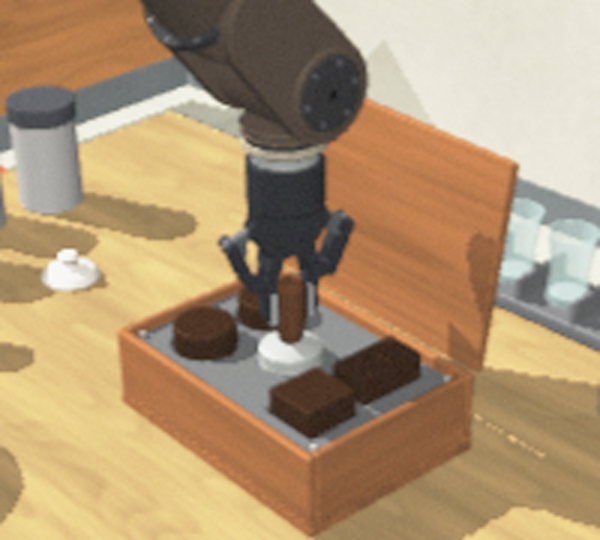

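Contact is centred on the pad and the tray has started to give. I'll press down in small steps.

Run:
```python
from h import *
for z in (.122,.118,.114,.111,.108,.105,.103,.1015,.100,.099):
    h=go((*PAD,z),feed=.02,thr=30); p=r.read_tool_pos(); f=r.read_force(); t=r.read_torque(); print(z,h,p.round(4),f.round(1),t.round(2),round(r.read_opening(),4))
    if f[2]>30: break
snap("t4","side",(180,100,380,280),3)
print(r.read_clock())
```

```text
0.122 False [0.4964 0.0298 0.1219] [0.1 0.1 0.2] [ 0.   -0.19 -0.01] 0.0301
0.118 False [0.4964 0.0298 0.1179] [-0.5  0.2  2.4] [ 0.03 -0.01  0.01] 0.0303
0.114 False [0.4964 0.0298 0.1141] [-0.5  0.3  5.1] [ 0.03  0.13 -0.03] 0.0301
0.111 False [0.4964 0.0298 0.1112] [-1.1 -0.1  8.9] [ 0.09  0.27 -0.05] 0.0298
0.108 False [0.4965 0.0298 0.1083] [-2.1  0.5 10.3] [0.07 0.38 0.  ] 0.0303
0.105 False [0.496  0.0298 0.1046] [-0.4 -0.1 -2.3] [ 0.06 -0.02 -0.  ] 0.0299
0.103 False [0.4962 0.0298 0.1027] [ 0.1 -0.8 -2.9] [-0.01 -0.05  0.02] 0.0303
0.1015 False [0.4964 0.0298 0.1015] [-0.2  0.  -0.8] [ 0.07  0.11 -0.  ] 0.0302
0.1 False [0.4965 0.0299 0.1011] [-4.4  0.3 17.8] [ 0.14  1.14 -0.03] 0.0306
0.099 False [0.4966 0.0299 0.101 ] [-5.6  1.5 29.5] [0.24 1.75 0.03] 0.03
55.2833
```

View pics/t4.png

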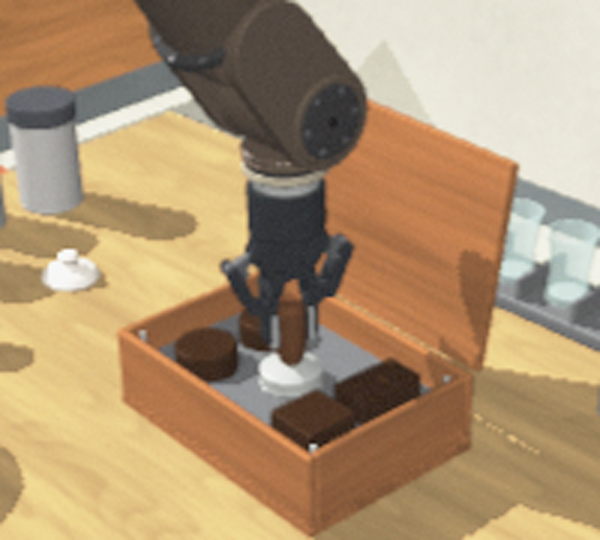

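The catch snapped in at about TCP z 0.105 and the tray bottomed at 0.101. I'll lift off, check that it stays caught, and stand the tamper back on the mat.

Run:
```python
from h import *
go((*PAD,.106),feed=.04); go((*PAD,.24),feed=.2); print(r.read_opening())
go((.48,-.2,.24)); 
ims=shots(); np.savez("ims6.npz",**ims); snap("t5","side",(200,150,480,330),2.8)
go((.539,-.434,.16)); snap("t6","side",(330,130,480,330),3)
print(r.read_opening(),r.read_clock())
from box import fitpad
print({z:fitpad({"side":ims["side"]},x=.497,y=.028,z=z) for z in (.053,.058,.088)})
```

```text
0.03015685311189483
0.02999618668803801 58.5417
{0.053: {'side': (np.float64(0.2637152998636474), 0.498, 0.029500000000000002)}, 0.058: {'side': (np.float64(0.26933439733839665), 0.493, 0.0235)}, 0.088: {'side': (np.float64(0.012815330474758382), 0.489, 0.02)}}
```

View pics/t5.png

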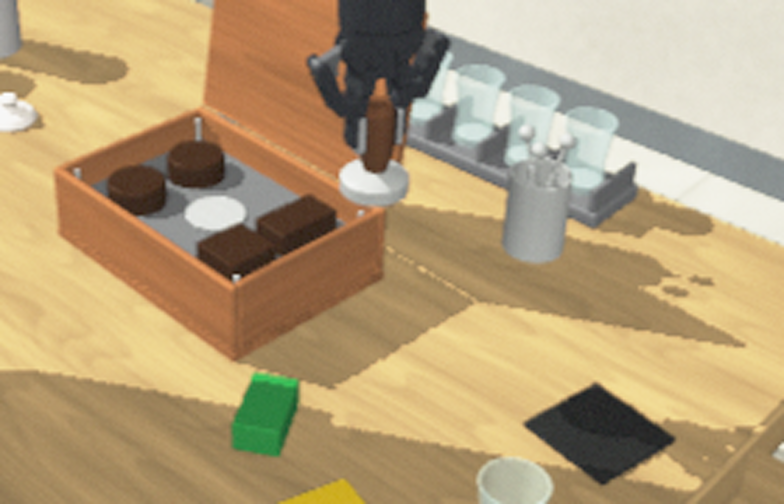

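View pics/t6.png

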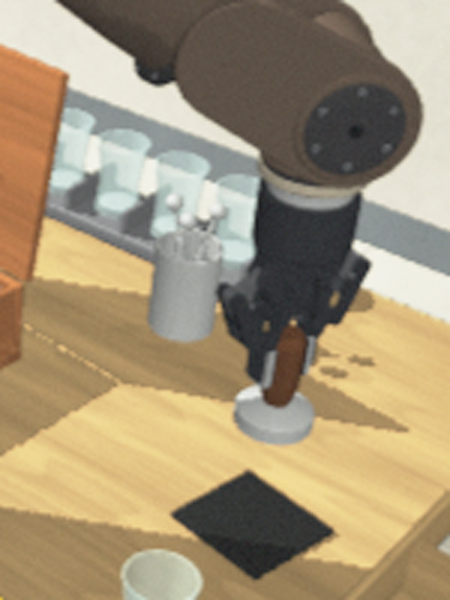

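The tray is held down, with the pad 30 mm lower in the side fit and all four blocks in place. Next I'll set the tamper down.

Run:
```python
from h import *
h=go((.539,-.434,.0485),feed=.04,thr=5); print(h,r.read_tool_pos().round(4),r.read_force().round(1))
r.gripper_to(.065); go((.539,-.434,.16),feed=.15); go((.46,-.25,.28))
ims=shots(); np.savez("ims7.npz",**ims); snap("t7","side",(360,230,480,340),5)
snap("t7t","top",(200,130,440,260),3.3)
print(r.read_clock())
```

```text
True [ 0.5391 -0.4341  0.0496] [0.  0.3 6.4]
63.5917
```

View pics/t7.png

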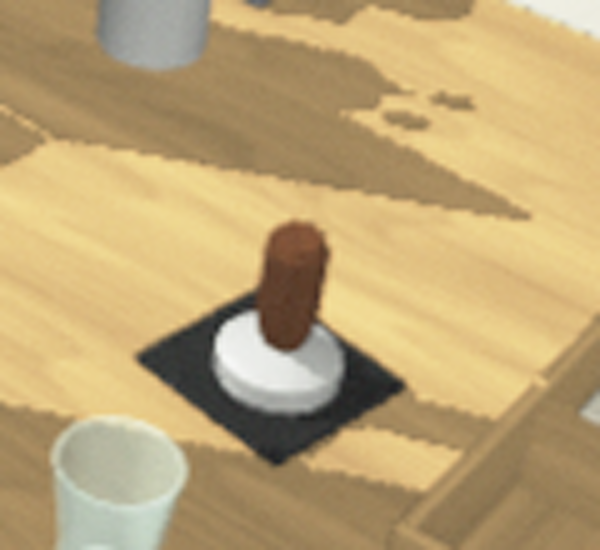

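View pics/t7t.png

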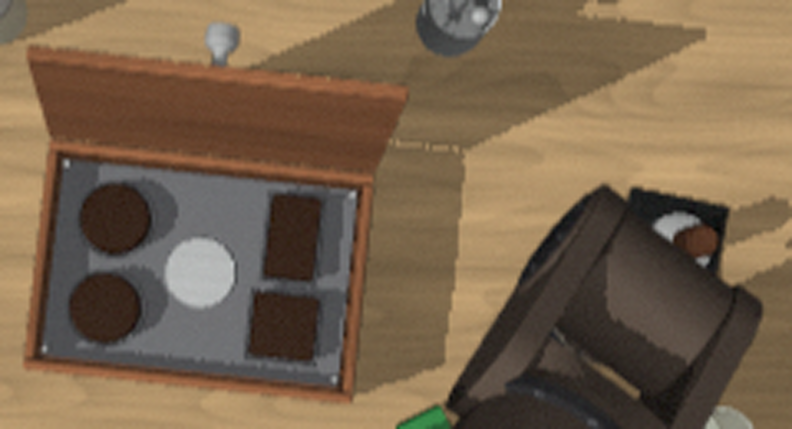

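The tamper stands upright in the middle of the mat. Now I'll measure the flap angle by overlaying the flap model.

```bash
cat >> h.py <<'E'
def fl(th,rr,off,yb):
    """world point of flap: rr from hinge, off outward from underside, yb along box y"""
    xb=.107-rr*np.cos(th)+off*np.sin(th); z=.09+rr*np.sin(th)+off*np.cos(th)
    p=box((xb,yb)); return np.array([p[0],p[1],z])
E
python3 - <<'E'
from h import *
ims=dict(np.load("ims7.npz"))
out=[]
for n,(l,t,w,h,k) in {"top":(200,125,130,70,6),"side":(250,110,110,110,6)}.items():
    im=cv2.resize(ims[n][t:t+h,l:l+w],None,fx=k,fy=k,interpolation=cv2.INTER_CUBIC)[...,::-1].copy()
    for th,c in ((1.6,(255,0,0)),(1.7,(0,255,0)),(1.8,(0,255,255))):
        for off in (0,.012):
            P=[fl(th,.214,off,y)-np.r_[BIAS,0] for y in (-.152,.152)]
            U=[((proj(n,p)-[l,t]+.5)*k).astype(int).tolist() for p in P]; cv2.line(im,U[0],U[1],c,1)
        kn=(proj(n,fl(th,.184,.047,0))-[l,t]+.5)*k; cv2.circle(im,kn.astype(int).tolist(),4,c,1)
    cv2.imwrite(f"pics/fl_{n}.png",im)
E
```

```text
(no output)
```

View pics/fl_top.png

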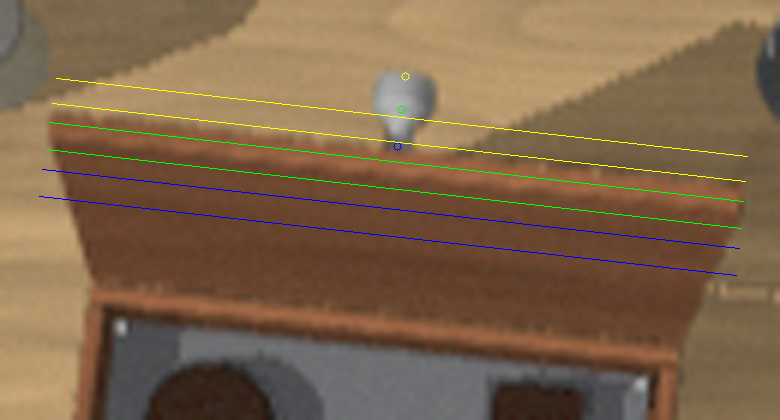

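View pics/fl_side.png

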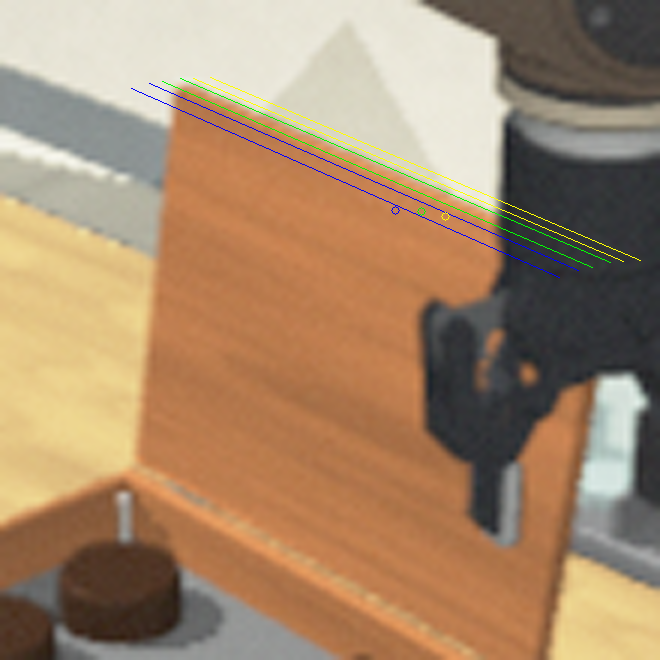

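The overlay puts the flap at about 1.73 rad. I'll close the fingers, go behind the flap left of the knob, and swing it shut along its arc, watching the force.

Run:
```python
from h import *
a=YAW; yb=.075; RR=.197
r.gripper_to(.0,20)
p=r.read_tool_pos(); go((p[0],p[1],.40)); 
s=box((.20,yb))
go((.50,-.05,.42)); go((*s,.42),a,feed=.25)
go((*s,.279),feed=.12,thr=6)
print(r.read_tool_pos().round(4),r.read_clock(),r.read_force().round(1))
snap("f1","side",(230,60,400,240),3.3)
```

```text
[0.7021 0.0882 0.2799] 68.0583 [-0.1 -0.1  0.2]
```

View pics/f1.png

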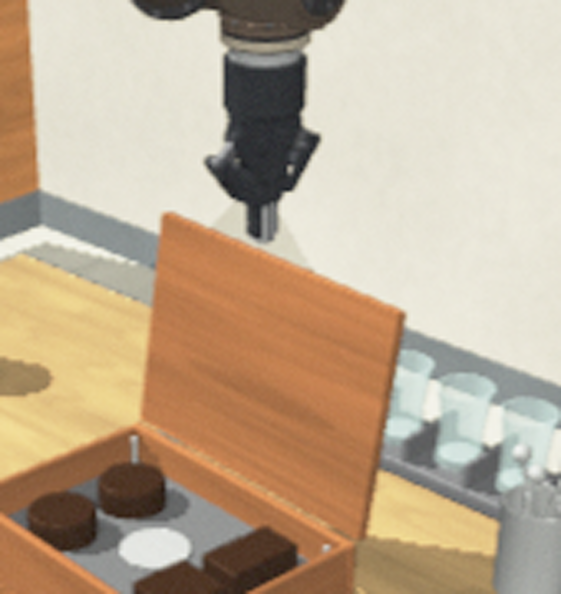

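The fingers hang behind the free edge, clear of it. I'll swing the flap.

```bash
cat > flap.py <<'E'
from h import *
def corner(th,yb=.075,RR=.197,inset=.002,hw=.0145):
    xb=.107-RR*np.cos(th)+(.012-inset)*np.sin(th)+hw; z=.09+RR*np.sin(th)+(.012-inset)*np.cos(th)
    return (*box((xb,yb)),z)
def swing(ths,feed=.08,lim=30):
    for th in ths:
        h=go(corner(th),feed=feed,thr=lim); f=r.read_force()
        print(round(th,2),h,r.read_tool_pos().round(3),f.round(1))
        if h: return False
    return True
E
python3 - <<'E'
from flap import *
swing(np.arange(1.75,1.14,-.1)); snap("f2","side",(230,60,400,240),3.3); print(r.read_clock())
E
```

```text
1.75 False [0.669 0.091 0.282] [-0.   0.8 -0.1]
1.65 False [0.649 0.093 0.286] [-0.3 -0.   1. ]
1.55 False [0.63  0.094 0.287] [ 0.5 -0.1 -0.6]
1.45 False [0.61  0.096 0.287] [-0.2 -0.3 -0.5]
1.35 False [0.59  0.097 0.285] [0.2 0.  0.2]
1.25 False [0.571 0.099 0.28 ] [ 0.3 -0.1  0.5]
1.15 False [0.553 0.101 0.274] [-0.7  0.2  0.1]
71.1333
```

View pics/f2.png

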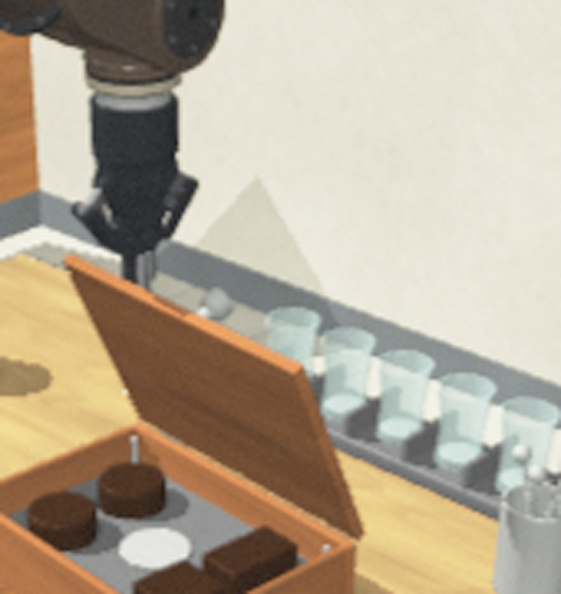

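The flap follows with very little force, so I'll continue.

Run:
```python
from flap import *
if swing(np.arange(1.05,.14,-.1)):
    snap("f3","side",(180,60,400,260),3)
    p=corner(.0); h=go((p[0],p[1],.0985),feed=.04,thr=14); print(h,r.read_tool_pos().round(4),r.read_force().round(1))
    p=r.read_tool_pos(); go((p[0],p[1],.20)); go((.45,.25,.28))
snap("f4","side",(180,100,480,330),2.6);snap("f4t","top",(110,110,450,300),2.3); np.savez("ims8.npz",**shots()); print(r.read_clock())
```

```text
1.05 False [0.535 0.102 0.266] [-0.6  0.4  0.4]
0.95 False [0.518 0.103 0.256] [0.1 0.4 0.5]
0.85 False [0.502 0.105 0.245] [-0.4  0.6  0.4]
0.75 False [0.487 0.106 0.232] [ 0.  -0.  -0.1]
0.65 False [0.473 0.107 0.217] [-0.5  0.1  0.2]
0.55 False [0.462 0.108 0.202] [-0.1 -0.7 -0.7]
0.45 False [0.451 0.109 0.185] [ 0.7 -0.2  0.3]
0.35 False [0.443 0.109 0.167] [ 0.1 -0.9  0.8]
0.25 False [0.436 0.11  0.149] [ 0.5 -0.6  0.5]
0.15 False [0.431 0.11  0.129] [ 0.8 -0.4  0.2]
True [0.4279 0.1107 0.1025] [-2.2 -1.6 11.2]
77.2083
```

View pics/f4.png

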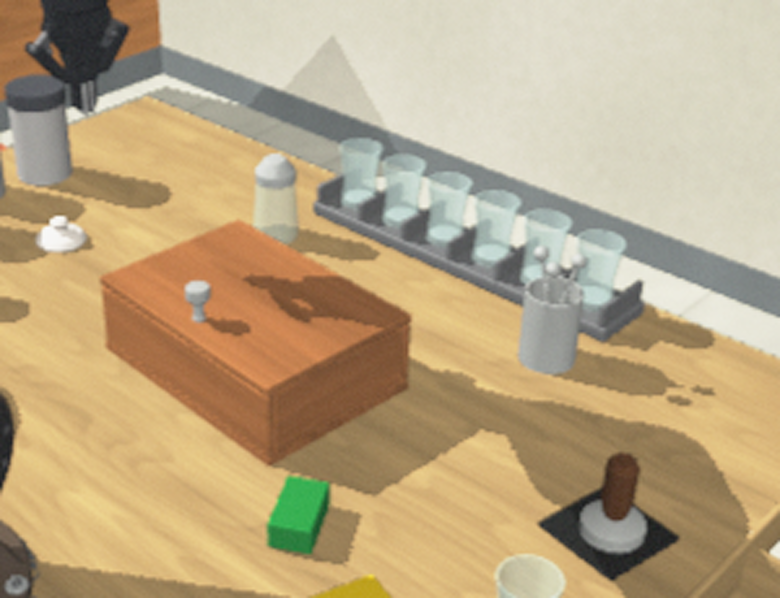

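View pics/f4t.png

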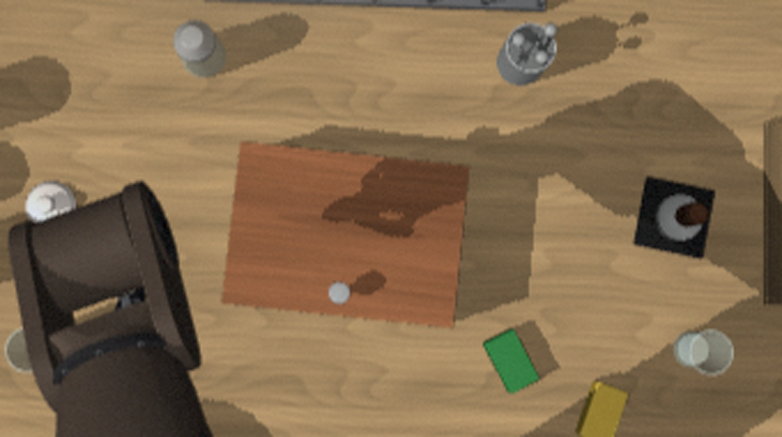

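The flap lies flat on the rim: contact at z 0.1025 against 0.102 expected. The tamper stands on its mat and nothing else has moved. I'll hand it in.

Run:
```python
from rig import r
r.finish_job(); print(r.read_clock())
```

```text
the job is handed in; nothing more can be done
the job is handed in; nothing more can be done
```

The tea box is restocked and shut, and I handed the job in just after 77 s on the robot's clock (limit 210 s); no verdict was reported.

**What I did**
- **Blocks:** I put both round cakes, the square and the oblong into their own pockets. The oblong had been knocked about 3.5 cm aside mid-run, so I found it again before picking it up.
- **Tray:** I pressed the tamper on the pad until the spring catch pulled in, and the tray bottomed out at about 30 N.
- **Tamper and flap:** I stood the tamper back upright on its mat and swung the flap shut.

**Last checks**
- **Tray held down:** After I lifted the tamper, the pad fitted about 30 mm lower in the side picture. All four blocks were in place.
- **Flap shut:** The fingers met the flap's top at z = 0.1025 m (0.102 m expected when shut), and the picture shows it lying flat.
- **Tamper and other objects:** The tamper was upright on the mat. The shaker, spoon holder, lid and visible glass looked undisturbed; the arm hid most of the left glass in the last pictures.

**Disagreements**
- **Camera heights:** The two cameras disagreed by about 5 mm in height. I used the top camera, corrected by about 1 mm after a test grip on one cake.
- **Oblong's fit in its pocket:** The silhouette fit on the seated oblong failed because the arm blocked the view. I judged it seated from the close-up side picture and from it going down to depth without resistance.
- **Moment while pressing:** The wrist read up to 1.75 N·m while the tray was bottomed. I did not find the cause; the tray looked level afterwards.

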